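Change the purge gas over at the valve manifold

TASK

Change the probe station's purge gas from air to nitrogen at the valve manifold: with one finger, push the yellow air lever round until it stops square across its tube, and only then push the blue nitrogen lever round until it stops in line with its tube. Push the levers, do not take them in the grip; leave the green argon lever shut and do not shift the things lying around.

Things in the scene. Friction and masses are not known exactly. Their poses are not given: they have to be found in the camera images.
- manifold: Fixed grey metal plate, 240 x 520 x 10 mm, on the bench, with three branch tubes along its x at y = -140, 0, +140 mm (which gas is where varies) and a header tube along y at x = +90 mm; tube axes 50 mm up. Origin on the bench under the middle pivot; +x to the header. Regulator (102 mm high) and gauge at x = +90, y = -190 to -290 mm; all else but stems and levers is under 70 mm.
- air_valve: Fixed branch with the air ball valve: stainless tube of 12.7 mm along its x axis, valve body 35 mm across, yellow band on the tube. Origin on the top of the base plate (10 mm over the bench), right under the lever's pivot; x along the tube towards the header, z up.
- nitrogen_valve: The same branch for nitrogen, with a blue band.
- argon_valve: The same branch for argon, with a green band. To be left shut.
- air_lever (a joint): Angle of the yellow lever, rad. 0 = shut, on its stop: it points along the valve's +y, square across the tube. pi/2 = fully open, on the other stop: along the valve's -x, over the inlet tube. Grows anticlockwise from above. About 0.4 N m of friction (5 N at 75 mm from the pivot); stays where it is left. Starts fully or partly open (1.0 to 1.57).
- nitrogen_lever (a joint): Angle of the blue lever, rad, with the same meaning, stops and friction. It starts shut.
- argon_lever (a joint): Angle of the green lever, rad, with the same meaning. It starts shut and must stay so.
- air_pivot (a point): On the vertical turning axis of the yellow lever, at the mid-height of its sleeve (84.5 mm over the bench). Its y axis points along the lever to the tip, z up; the axes turn with the lever.
- air_tip (a point): Centre of the end of the yellow lever, 100 mm from the pivot; axes as at the pivot. Its yellow plastic sleeve, 18 mm wide and 10 mm thick, runs from 42 to 100 mm from the pivot at mid-height 84.5 mm over the bench; beneath it are only the tube and clamp (top 60 mm).
- nitrogen_pivot (a point): The same point on the blue lever.
- nitrogen_tip (a point): The same point on the blue lever: the end of its blue sleeve, 100 mm from the pivot.
- argon_tip (a point): The same point on the green lever: the end of its green sleeve.
- tape_spool: Loose white spool of thread tape, 50 mm across, 18 mm high, lying flat on the base plate between two branches. Origin under its centre.
- union: Loose brass hexagonal pipe union, 28 mm across, 34 mm high, standing on the base plate between two branches. Origin under its centre.
- jar: Loose clear jar with black cap, 50 mm across, 60 mm high, on the bench beyond the plate's +y end. Origin under its centre.
- wrench: Loose steel combination wrench, 180 mm long and 8 mm thick, lying on the bench between the robot and the plate. Origin under its middle, x along it.
There are look-alikes about, which are no part of the job. What is shaped like the air_valve but orange or purple is not meant.

How it is judged:
By the outcome, as a careful person would: the job done as asked, in the order asked, and still so for the second after the job is handed in, with the robot touching nothing.
It also fails if it takes over 58 s, if anything falls off the work surface, if the arm or the gripper's body presses on something with over 40 N, if the wrist force passes 120 N, or if a joint passes its speed limit or range.

ROBOT

A 6-joint arm with a two-finger parallel gripper is mounted at the origin on the work surface. World frame = base frame: x ahead of the robot, y to its left, z up, the work surface at z = 0. Lengths are in m, angles in degrees, forces in N, time in s.
With the tool pointing down it reaches from about 0.4 to 0.825 m from the base axis. Payload 7 kg.
Tool frame: the origin (TCP) lies between the finger pads; the fingertips stand 22 mm ahead of it and the grasp point (between the pads) lies 3 mm ahead of it; z points along the fingers, y is the line along which they close (so a half turn about z gives the same grasp; the last joint's range is limited). The gripper opens to 88 mm and grips with 3 to 60 N. Pads are 19 mm wide; open, the fingers measure 130 mm over their backs; the gripper's body (78 mm by 193 mm) begins 47 mm behind the grasp point.
Start: joints at [86.236, 20.546, 0.682, 0, -70.136, -16.507], TCP at [0.234, 0.633, 0.249] pointing down, gripper open.
Joint ranges: [-176.03, 176.03], [-82.01, 121.73], [-58.28, 71.71], [-173.87, 95.51], [-174.79, -0.11], [-173.66, 173.66]. Speed limits (degrees/s): [136.94, 136.94, 172.46, 180, 180, 180].

INTERFACE

Orientations are given as [roll, pitch, yaw] about the fixed x, y, z axes, in that order (R = Rz(yaw) Ry(pitch) Rx(roll)).
In Python, from plant import ctrl gives the robot as it stands.
- The arm moves only by the tool apply_moves, never from a script. Its argument "targets" is a list of rows, each an object with "travel": the shift along the tool's x, y, z in mm, a list of three; "roll": the turn about the tool's z in degrees; "jaw": the finger opening in mm, from 0 to 87.6. In form: [{"travel": [tx, ty, tz], "roll": roll, "jaw": jaw}, ...]. A call has 1 to 10 rows; each row shifts and turns the commanded pose from where the row before left it, along the tool's axes as they then stand; what a row does not reach is not made up. A row lasts 1/10 s, in which the tool goes at most 50 mm and 8.59 degrees, less where a joint would pass 70% of its speed; a pose out of reach is approached as far as the arm can. A call with a gripper value outside its range is refused whole. The fingers move at their own pace and stop on an object; the grip force is fixed at half the most. Time passes only in rows, so rows that do not move let the fingers close. It gives the time, the measured TCP pose, the force, the opening and the grip force at its end, in the units of the state.
- ctrl.get_obs(): the state, without advancing time (a new reading comes with each control period).
- ctrl.snapshot(name): name is "side" or "top" or "wrist"; returns the picture (480x640x3 uint8, red, green, blue); there is no depth.
- ctrl.calibration(name): a dict with "K" (3x3 intrinsics, pixels), "extrinsics" (4x4, takes a point from camera to world coordinates); the wrist camera has in their place "hand_eye" (4x4, takes a point from camera to tool coordinates, whose origin is the TCP and whose axes are the flange's). Camera axes: x right, y down, z forward; pixel columns grow to the right and rows downward; lengths in m; the calibration is good to about 2 mm. The wrist camera is an equidistant fisheye: a pixel r from the principal point sees the ray r / f radians off the axis. A picture is of the moment at which its call begins: read the wrist's pose just before it. calibration takes no time and is no camera call.
- ctrl.close_job(): hands the job in; it is judged then, once.
The state is a dict: "clock": time; "joint_pos": joint angles; "qvel": joint speeds; "tau": joint torques, N m; "tool_pos": TCP position; "orientation": TCP orientation; "force": force on the tool from outside, world axes, zero at the start; "moment": the same for the moment, N m; "opening": finger opening in m; "gripper_force": force on a finger pad.
Only numpy, scipy, OpenCV 4.12 (cv2) and the standard library are available. Lean on these libraries where they do the work, as an engineer would, in place of code of your own. Each camera call takes 0.05 s, during which the arm holds its last target. There are 200 camera calls.

## Working session

There is one attempt and no reset: what is moved stays moved. The work goes in short steps, Python scripts to look and compute and a tool call to move; the robot and the scene stay as the last step left them, time stands still between calls to the robot, and variables do not carry over. Pictures are saved under pics/ and viewed, at most 10 in all, crops included, and the job is handed in when it is done.

Besides the shell and the picture viewer there is one more tool, called after "Call:" in YAML: its name, and indented under it one key for each argument. apply_moves: Moves the arm, as the interface text tells. Its arguments: {"type":"object","properties":{"targets":{"type":"array","items":{"type":"object","properties":{"travel":{"type":"array","items":{"type":"number"}},"roll":{"type":"number"},"jaw":{"type":"number"}}}}},"required":["targets"]}

```bash
mkdir -p pics; ls; python3 - <<'E'
from plant import ctrl
import cv2,numpy as np
np.set_printoptions(precision=4,suppress=True)
for n in("top","side"):
    cv2.imwrite(f"pics/{n}0.png",ctrl.snapshot(n)[:,:,::-1]); c=ctrl.calibration(n); print(c["K"],c["extrinsics"])
o=ctrl.get_obs();print(o["clock"],o["tool_pos"],o["orientation"],o["opening"],ctrl.calibration("wrist"))
E
```

```text
pics
[[519.5398   0.     321.6318]
 [  0.     519.5398 235.3837]
 [  0.       0.       1.    ]] [[-0.0115 -0.9902  0.1393  0.3956]
 [-0.9996  0.0077 -0.0284  0.144 ]
 [ 0.0271 -0.1396 -0.9898  0.9538]
 [ 0.      0.      0.      1.    ]]
[[478.9069   0.     316.2799]
 [  0.     478.9069 243.1437]
 [  0.       0.       1.    ]] [[ 0.9726 -0.1226  0.1975  0.3227]
 [-0.2324 -0.4951  0.8372 -0.5614]
 [-0.0049 -0.8601 -0.5101  0.5291]
 [ 0.      0.      0.      1.    ]]
0.1 [0.2337 0.6328 0.2477] [179.915   -0.0068 -20.275 ] 0.08740781168243711 {'K': array([[371.6483,   0.    , 320.339 ],
       [  0.    , 371.6483, 243.2587],
       [  0.    ,   0.    ,   1.    ]]), 'hand_eye': array([[ 0.001 , -0.9527, -0.3038,  0.0826],
       [ 1.    ,  0.0011, -0.0003, -0.0016],
       [ 0.0006, -0.3038,  0.9527, -0.1361],
       [ 0.    ,  0.    ,  0.    ,  1.    ]])}
```

View pics/top0.png

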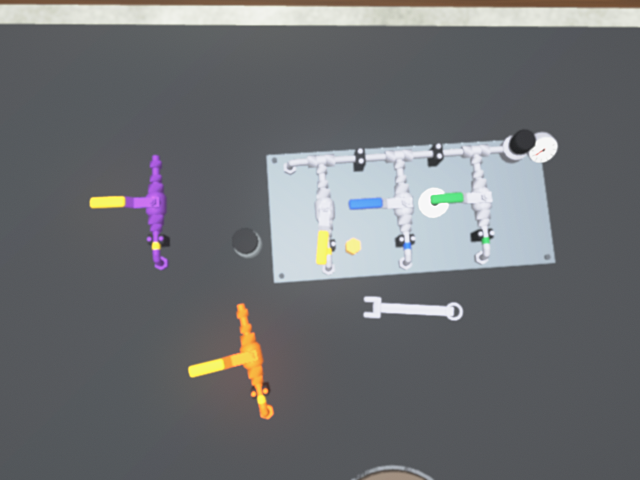

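View pics/side0.png

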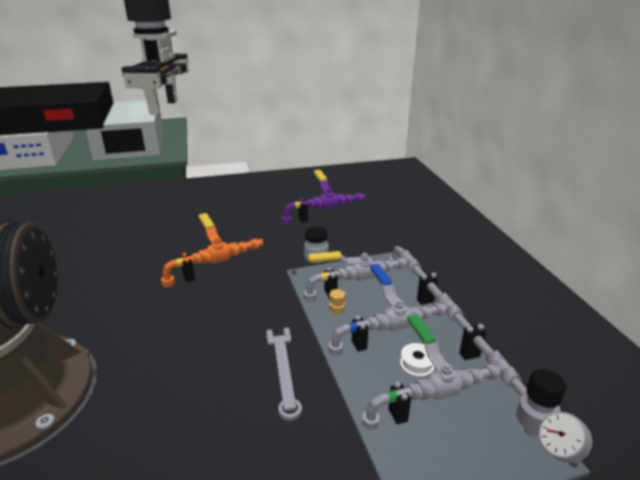

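Candidates for the air lever are the yellow lever on the grey branch at top (323,247), the purple look-alike's lever at (108,202) and the orange look-alike's lever at (207,368). I choose the grey manifold one. The blue lever is at (366,203) with its pivot near (401,203), and green is at (447,198). The union at (353,246) is beside the yellow lever and the spool at (433,203) is under green. Next is a close crop to check.

```bash
cat > h.py <<'E'
import numpy as np
from plant import ctrl
np.set_printoptions(precision=4,suppress=True)
def px2w(n,u,v,z):
    c=ctrl.calibration(n);K=c["K"];E=c["extrinsics"]
    d=E[:3,:3]@np.linalg.solve(K,[u,v,1]);o=E[:3,3]
    return o+d*(z-o[2])/d[2]
def w2px(n,p):
    c=ctrl.calibration(n);E=c["extrinsics"];q=c["K"]@(E[:3,:3].T@(np.array(p)-E[:3,3]));return q[:2]/q[2]
E
python3 - <<'E'
from h import *
import cv2
im=cv2.imread("pics/top0.png")
cv2.imwrite("pics/c1.png",cv2.resize(im[140:290,262:462],None,fx=4,fy=4,interpolation=cv2.INTER_CUBIC))
# plate corners (z=.01)
for u,v in[(266.5,155),(274,283),(554,263)]:print(px2w("top",u,v,.01))
E
```

```text
[0.6811 0.2183 0.01  ]
[0.4422 0.204  0.01  ]
[ 0.4737 -0.3111  0.01  ]
```

View pics/c1.png

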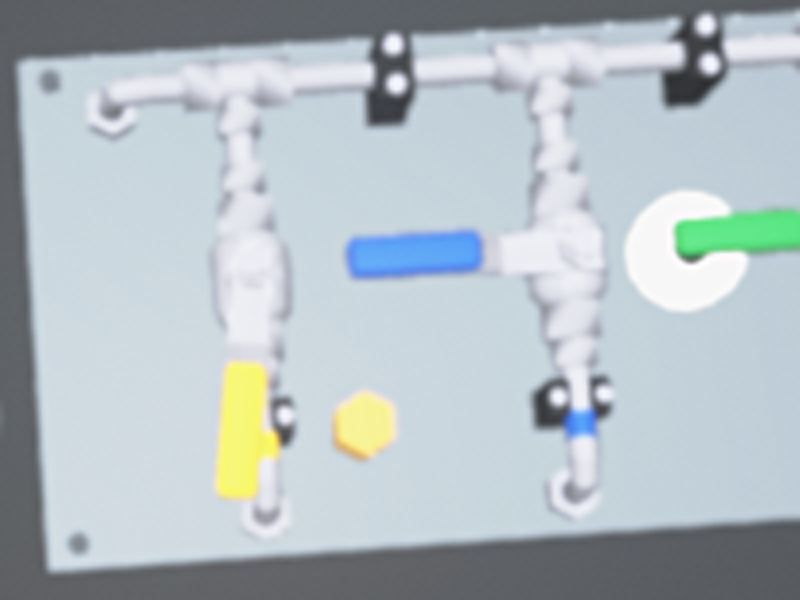

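The crop shows the yellow lever lying nearly along its grey tube, with the yellow band beside it at crop (270,443). Its sleeve runs from (247,362) to the tip at (237,497). The blue sleeve runs from (482,250) to its tip at (350,258). The union is at (365,425).

```bash
python3 - <<'E'
from h import *
f=lambda x,y,z:px2w("top",262+(x-1.5)/4,140+(y-1.5)/4,z)[:2]
for n,a,b in[("air",(247,362),(237,497)),("n2",(482,250),(350,258))]:
    A=f(*a,.0885);B=f(*b,.0885);d=B-A;L=np.hypot(*d);d/=L
    print(n,"tip",B,"len",L,"pivot",B-.1*d,"yaw",np.degrees(np.arctan2(d[1],d[0])))
# tube axes: inlet foot & tee
print("air tube",f(268,480,.056),f(240,140,.056),"n2",f(582,470,.056),f(551,120,.056))
print("union",f(365,425,.044))
c=[px2w("top",u,v,.01) for u,v in[(266.5,155),(274,283),(554,263)]]
print("mid",(c[0]+c[2])/2)
E
```

```text
air tip [0.4694 0.121 ] len 0.057157930589588596 pivot [0.569  0.1125] yaw 175.12199221847538
n2 tip [0.5707 0.0718] len 0.05646468272895082 pivot [ 0.5763 -0.028 ] yaw 93.17609293761633
air tube [0.4794 0.1066] [0.6309 0.117 ] n2 [ 0.4826 -0.0304] [ 0.6395 -0.0219]
union [0.5045 0.0629]
mid [ 0.5774 -0.0464  0.01  ]
```

Call:
apply_moves:
  targets:
    - {"travel": [0,0,0],"roll": 0,"jaw": 0}

```text
clock: 0.2
tool_pos: [0.2338, 0.6329, 0.248]
orientation: [179.9, -0.0, -20.3]
force: [0.1, -0.3, 0.5]
opening: 0.084
gripper_force: 0.0
```

Call:
apply_moves:
  targets:
    - {"travel": [31,31,0],"roll": 0,"jaw": 0}
    - {"travel": [31,31,0],"roll": 0,"jaw": 0}
    - {"travel": [31,31,0],"roll": 0,"jaw": 0}
    - {"travel": [31,31,0],"roll": 0,"jaw": 0}
    - {"travel": [31,31,0],"roll": 0,"jaw": 0}
    - {"travel": [31,31,0],"roll": 0,"jaw": 0}
    - {"travel": [31,31,0],"roll": 0,"jaw": 0}
    - {"travel": [31,31,0],"roll": 0,"jaw": 0}
    - {"travel": [31,31,0],"roll": 0,"jaw": 0}
    - {"travel": [31,31,0],"roll": 0,"jaw": 0}

```text
clock: 1.2
tool_pos: [0.4176, 0.2333, 0.2488]
orientation: [-180.0, -0.0, -20.2]
force: [1.1, -0.2, -0.3]
opening: 0.0052
gripper_force: 0.0
```

Call:
apply_moves:
  targets:
    - {"travel": [31,31,0],"roll": 0,"jaw": 0}
    - {"travel": [31,31,0],"roll": 0,"jaw": 0}
    - {"travel": [31,31,0],"roll": 0,"jaw": 0}
    - {"travel": [31,31,0],"roll": 0,"jaw": 0}
    - {"travel": [0,0,0],"roll": -8,"jaw": 0}
    - {"travel": [0,0,0],"roll": -7.4,"jaw": 0}
    - {"travel": [0,0,0],"roll": 0,"jaw": 0}
    - {"travel": [0,0,0],"roll": 0,"jaw": 0}

```text
clock: 2.0
tool_pos: [0.4905, 0.0757, 0.2485]
orientation: [180.0, 0.0, -5.1]
force: [1.1, -0.6, 0.5]
opening: 0.0005
gripper_force: 0.0
```

```bash
python3 - <<'E'
from h import *
import cv2
from scipy.spatial.transform import Rotation as R
o=ctrl.get_obs();im=ctrl.snapshot("wrist")[:,:,::-1].copy();c=ctrl.calibration("wrist")
T=np.eye(4);T[:3,:3]=R.from_euler("xyz",o["orientation"],degrees=True).as_matrix();T[:3,3]=o["tool_pos"]
E=T@c["hand_eye"];K=c["K"]
def pr(p):
    q=E[:3,:3].T@(np.array(p)-E[:3,3]);r=np.hypot(q[0],q[1]);t=np.arctan2(r,q[2])*K[0,0]
    return K[0,2]+q[0]/r*t,K[1,2]+q[1]/r*t
for p,col in[((.4694,.121,.0845),(0,0,255)),((.5707,.0718,.0845),(0,255,0)),((.569,.1125,.0845),(255,0,255)),((.5763,-.028,.0845),(255,0,255)),((.490,.074,.07),(0,0,0))]:
    u,v=pr(p);print(p,u,v);cv2.drawMarker(im,(int(u),int(v)),col,cv2.MARKER_CROSS,12,1)
cv2.imwrite("pics/w1.png",im)
E
```

```text
(0.4694, 0.121, 0.0845) 272.1243798884656 256.86632466930786
(0.5707, 0.0718, 0.0845) 318.4862709430689 132.0098858880504
(0.569, 0.1125, 0.0845) 268.1595605853987 139.19948442673603
(0.5763, -0.028, 0.0845) 439.28231549390273 118.60164444011394
(0.49, 0.074, 0.07) 324.242566547195 224.8322152920369
```

View pics/w1.png

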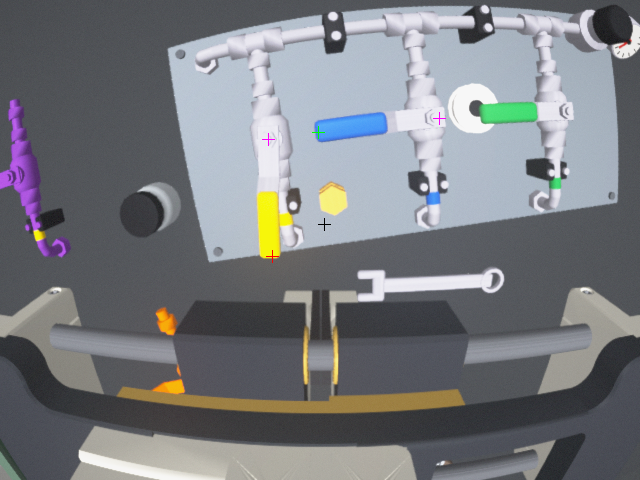

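The wrist view agrees with the estimates: yellow tip at (271,257), blue tip at (318,130), and clear plate below the finger at (324,225). I go down beside the yellow lever.

Call:
apply_moves:
  targets:
    - {"travel": [0,0,30],"roll": 0,"jaw": 0}
    - {"travel": [0,0,30],"roll": 0,"jaw": 0}
    - {"travel": [0,0,30],"roll": 0,"jaw": 0}
    - {"travel": [0,0,30],"roll": 0,"jaw": 0}
    - {"travel": [0,0,20],"roll": 0,"jaw": 0}
    - {"travel": [0,0,14],"roll": 0,"jaw": 0}
    - {"travel": [0,0,0],"roll": 0,"jaw": 0}
    - {"travel": [0,0,0],"roll": 0,"jaw": 0}

```text
clock: 2.85
tool_pos: [0.4908, 0.0761, 0.0949]
orientation: [180.0, 0.0, -4.9]
force: [0.7, 0.7, 0.8]
opening: 0.0003
gripper_force: 0.0
```

Call:
apply_moves:
  targets:
    - {"travel": [0,-4,0],"roll": 0,"jaw": 0}
    - {"travel": [0,-4,0],"roll": 0,"jaw": 0}
    - {"travel": [0,-4,0],"roll": 0,"jaw": 0}
    - {"travel": [0,0,0],"roll": 0,"jaw": 0}

```text
clock: 3.25
tool_pos: [0.492, 0.0883, 0.095]
orientation: [-180.0, -0.1, -4.8]
force: [0.4, -0.4, -0.2]
opening: 0.0005
gripper_force: 0.0
```

Now I begin the orbit with the lever; each row is 4.5° about the pivot.

Call:
apply_moves:
  targets:
    - {"travel": [0,-3,0],"roll": 0,"jaw": 0}
    - {"travel": [-2.1,-6,0],"roll": 4.5,"jaw": 0}
    - {"travel": [-2.1,-6,0],"roll": 4.5,"jaw": 0}
    - {"travel": [-2.1,-6,0],"roll": 4.5,"jaw": 0}
    - {"travel": [-2.1,-6,0],"roll": 4.5,"jaw": 0}
    - {"travel": [-2.1,-6,0],"roll": 4.5,"jaw": 0}

```text
clock: 3.85
tool_pos: [0.4886, 0.1212, 0.0946]
orientation: [179.9, -0.0, -27.6]
force: [1.2, -6.0, 2.3]
opening: 0.0004
gripper_force: 2.5
```

Call:
apply_moves:
  targets:
    - {"travel": [-2.1,-6,0],"roll": 4.5,"jaw": 0}
    - {"travel": [-2.1,-6,0],"roll": 4.5,"jaw": 0}
    - {"travel": [-2.1,-6,0],"roll": 4.5,"jaw": 0}
    - {"travel": [-2.1,-6,0],"roll": 4.5,"jaw": 0}
    - {"travel": [-2.1,-6,0],"roll": 4.5,"jaw": 0}
    - {"travel": [-2.1,-6,0],"roll": 4.5,"jaw": 0}
    - {"travel": [-2.1,-6,0],"roll": 4.5,"jaw": 0}
    - {"travel": [-2.1,-6,0],"roll": 4.5,"jaw": 0}
    - {"travel": [-2.1,-6,0],"roll": 4.5,"jaw": 0}
    - {"travel": [-2.1,-6,0],"roll": 4.5,"jaw": 0}

```text
clock: 4.85
tool_pos: [0.5169, 0.1754, 0.0941]
orientation: [179.8, -0.1, -72.6]
force: [-3.8, -3.9, 3.8]
opening: 0.0004
gripper_force: 2.6
```

Call:
apply_moves:
  targets:
    - {"travel": [-2.1,-6,0],"roll": 4.5,"jaw": 0}
    - {"travel": [-2.1,-6,0],"roll": 4.5,"jaw": 0}
    - {"travel": [-1,-3,0],"roll": 2.2,"jaw": 0}
    - {"travel": [0,-1,0],"roll": 0,"jaw": 0}
    - {"travel": [0,0,0],"roll": 0,"jaw": 0}

```text
clock: 5.35
tool_pos: [0.5317, 0.1846, 0.0941]
orientation: [179.9, -0.1, -83.5]
force: [-4.4, -3.5, 1.5]
opening: 0.0003
gripper_force: 2.1
```

Call:
apply_moves:
  targets:
    - {"travel": [0,-1,0],"roll": 0,"jaw": 0}
    - {"travel": [0,-1,0],"roll": 0,"jaw": 0}
    - {"travel": [0,0,0],"roll": 0,"jaw": 0}

```text
clock: 5.65
tool_pos: [0.534, 0.1852, 0.0941]
orientation: [179.9, -0.0, -83.6]
force: [-4.7, -2.5, -0.9]
opening: 0.0005
gripper_force: 2.3
```

Call:
apply_moves:
  targets:
    - {"travel": [0,-1,0],"roll": 1,"jaw": 0}
    - {"travel": [0,-1,0],"roll": 1,"jaw": 0}
    - {"travel": [0,-1,0],"roll": 1,"jaw": 0}
    - {"travel": [0,0,0],"roll": 0,"jaw": 0}

```text
clock: 6.05
tool_pos: [0.5374, 0.1866, 0.0942]
orientation: [180.0, 0.1, -86.6]
force: [-4.4, 1.8, -2.1]
opening: 0.0004
gripper_force: 2.1
```

Call:
apply_moves:
  targets:
    - {"travel": [0,-1,0],"roll": 0,"jaw": 0}
    - {"travel": [0,-1,0],"roll": 0,"jaw": 0}
    - {"travel": [0,0,0],"roll": 0,"jaw": 0}

```text
clock: 6.35
tool_pos: [0.5389, 0.1869, 0.0942]
orientation: [180.0, 0.1, -86.6]
force: [-7.6, 3.2, -0.7]
opening: 0.0002
gripper_force: 3.6
```

Call:
apply_moves:
  targets:
    - {"travel": [0,-1,0],"roll": 0,"jaw": 0}
    - {"travel": [0,0,0],"roll": 0,"jaw": 0}

```text
clock: 6.55
tool_pos: [0.539, 0.1869, 0.0941]
orientation: [179.9, 0.1, -86.6]
force: [-12.3, 4.2, 2.8]
opening: 0.0005
gripper_force: 5.7
```

Call:
apply_moves:
  targets:
    - {"travel": [0,-1,0],"roll": 0,"jaw": 0}
    - {"travel": [0,0,0],"roll": 0,"jaw": 0}

```text
clock: 6.75
tool_pos: [0.5391, 0.1869, 0.0941]
orientation: [179.8, 0.0, -86.6]
force: [-16.3, 5.5, 4.8]
opening: 0.0006
gripper_force: 7.9
```

At its stop: the force rises with no motion. I back off and lift, then go round to the far side of the blue lever.

Call:
apply_moves:
  targets:
    - {"travel": [0,10,0],"roll": 0,"jaw": 0}
    - {"travel": [0,12,0],"roll": 0,"jaw": 0}
    - {"travel": [0,0,-30],"roll": 0,"jaw": 0}
    - {"travel": [0,0,-40],"roll": 0,"jaw": 0}
    - {"travel": [0,0,-40],"roll": 0,"jaw": 0}
    - {"travel": [0,0,0],"roll": 0,"jaw": 0}

```text
clock: 7.35
tool_pos: [0.5227, 0.1866, 0.2111]
orientation: [-179.4, 0.3, -86.5]
force: [0.6, -0.1, -0.4]
opening: 0.0004
gripper_force: 0.0
```

```bash
python3 - <<'E'
from h import *
import cv2
im=ctrl.snapshot("side")[:,:,::-1]
cv2.imwrite("pics/s1.png",cv2.resize(im[200:400,240:500],None,fx=3,fy=3,interpolation=cv2.INTER_CUBIC))
E
```

```text
(no output)
```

View pics/s1.png

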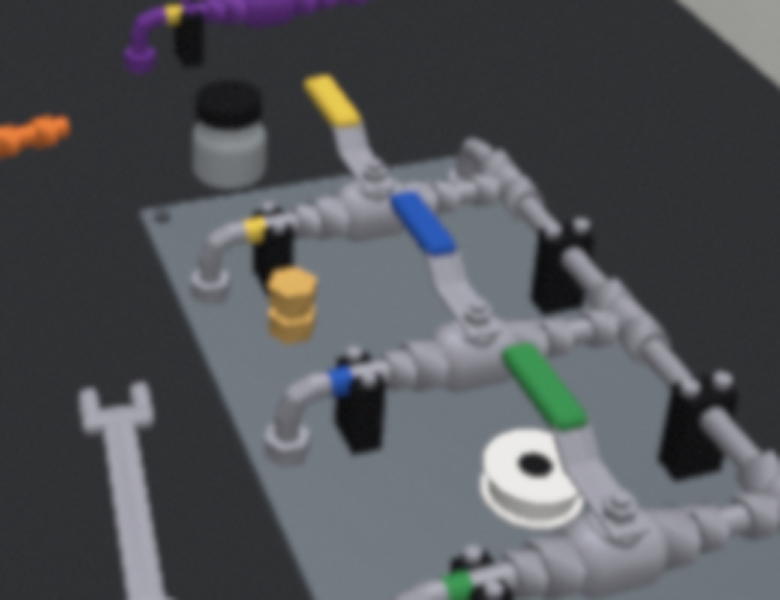

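The yellow lever at (333,100) is now parallel to the shut blue and green levers, and the union and jar are unmoved. Next is blue.

Call:
apply_moves:
  targets:
    - {"travel": [28,-18,0],"roll": 0,"jaw": 0}
    - {"travel": [28,-18,0],"roll": 0,"jaw": 0}
    - {"travel": [28,-18,0],"roll": 0,"jaw": 0}
    - {"travel": [28,-18,0],"roll": 0,"jaw": 0}
    - {"travel": [30,-15,0],"roll": 0,"jaw": 0}
    - {"travel": [0,0,0],"roll": 0,"jaw": 0}
    - {"travel": [0,0,0],"roll": 0,"jaw": 0}

```text
clock: 8.1
tool_pos: [0.6148, 0.0475, 0.2035]
orientation: [180.0, -0.0, -86.7]
force: [-0.1, 0.5, -0.1]
opening: 0.0007
gripper_force: 0.0
```

Call:
apply_moves:
  targets:
    - {"travel": [0,0,30],"roll": 0,"jaw": 0}
    - {"travel": [0,0,30],"roll": 0,"jaw": 0}
    - {"travel": [0,0,25],"roll": 0,"jaw": 0}
    - {"travel": [0,0,15],"roll": 0,"jaw": 0}
    - {"travel": [0,0,9],"roll": 0,"jaw": 0}
    - {"travel": [0,0,0],"roll": 0,"jaw": 0}
    - {"travel": [0,0,0],"roll": 0,"jaw": 0}

```text
clock: 8.8
tool_pos: [0.6152, 0.0488, 0.0962]
orientation: [-179.9, 0.0, -86.5]
force: [-0.1, 0.3, 0.4]
opening: 0.0006
gripper_force: 0.0
```

Call:
apply_moves:
  targets:
    - {"travel": [0,4,0],"roll": 0,"jaw": 0}
    - {"travel": [0,4,0],"roll": 0,"jaw": 0}
    - {"travel": [0,4,0],"roll": 0,"jaw": 0}
    - {"travel": [-2.1,6,0],"roll": -4.5,"jaw": 0}
    - {"travel": [-2.1,6,0],"roll": -4.5,"jaw": 0}
    - {"travel": [-2.1,6,0],"roll": -4.5,"jaw": 0}

```text
clock: 9.4
tool_pos: [0.5856, 0.0516, 0.0964]
orientation: [-179.8, -0.0, -72.9]
force: [6.2, -1.3, -3.4]
opening: 0.0004
gripper_force: 2.6
```

Call:
apply_moves:
  targets:
    - {"travel": [-2.1,6,0],"roll": -4.5,"jaw": 0}
    - {"travel": [-2.1,6,0],"roll": -4.5,"jaw": 0}
    - {"travel": [-2.1,6,0],"roll": -4.5,"jaw": 0}
    - {"travel": [-2.1,6,0],"roll": -4.5,"jaw": 0}
    - {"travel": [-2.1,6,0],"roll": -4.5,"jaw": 0}
    - {"travel": [-2.1,6,0],"roll": -4.5,"jaw": 0}
    - {"travel": [-2.1,6,0],"roll": -4.5,"jaw": 0}
    - {"travel": [-2.1,6,0],"roll": -4.5,"jaw": 0}
    - {"travel": [-2.1,6,0],"roll": -4.5,"jaw": 0}
    - {"travel": [-2.1,6,0],"roll": -4.5,"jaw": 0}

```text
clock: 10.4
tool_pos: [0.5267, 0.0334, 0.0964]
orientation: [-179.8, -0.2, -27.9]
force: [4.4, 4.7, -3.0]
opening: 0.0002
gripper_force: 2.7
```

Call:
apply_moves:
  targets:
    - {"travel": [-2.1,6,0],"roll": -4.5,"jaw": 0}
    - {"travel": [-2.1,6,0],"roll": -4.5,"jaw": 0}
    - {"travel": [-2.1,6,0],"roll": -4.5,"jaw": 0}
    - {"travel": [-2.1,6,0],"roll": -4.5,"jaw": 0}
    - {"travel": [-2.1,6,0],"roll": -4.5,"jaw": 0}
    - {"travel": [-1,4,0],"roll": -3,"jaw": 0}
    - {"travel": [0,0,0],"roll": 0,"jaw": 0}

```text
clock: 11.1
tool_pos: [0.5051, 0.004, 0.0963]
orientation: [-179.9, -0.2, -2.5]
force: [1.6, 2.4, -0.3]
opening: 0.0004
gripper_force: 1.2
```

Call:
apply_moves:
  targets:
    - {"travel": [-0.5,1.5,0],"roll": -1.5,"jaw": 0}
    - {"travel": [-0.5,1.5,0],"roll": -1.5,"jaw": 0}
    - {"travel": [0,0,0],"roll": 0,"jaw": 0}

```text
clock: 11.4
tool_pos: [0.5037, 0.001, 0.0961]
orientation: [-180.0, -0.1, 0.5]
force: [1.2, 3.9, 2.6]
opening: 0.0005
gripper_force: 2.1
```

Call:
apply_moves:
  targets:
    - {"travel": [0,1,0],"roll": -1,"jaw": 0}
    - {"travel": [0,1,0],"roll": -1,"jaw": 0}
    - {"travel": [0,1,0],"roll": -1,"jaw": 0}
    - {"travel": [0,0,0],"roll": 0,"jaw": 0}

```text
clock: 11.8
tool_pos: [0.5027, -0.0025, 0.0954]
orientation: [180.0, 0.1, 3.4]
force: [-1.3, 4.5, 1.9]
opening: 0.0004
gripper_force: 2.1
```

Call:
apply_moves:
  targets:
    - {"travel": [0,1,0],"roll": 0,"jaw": 0}
    - {"travel": [0,1,0],"roll": 0,"jaw": 0}
    - {"travel": [0,0,0],"roll": 0,"jaw": 0}

```text
clock: 12.1
tool_pos: [0.5027, -0.0045, 0.0953]
orientation: [180.0, 0.1, 3.4]
force: [-2.2, 4.5, 3.1]
opening: 0.0002
gripper_force: 2.2
```

Call:
apply_moves:
  targets:
    - {"travel": [0,1,0],"roll": 0,"jaw": 0}
    - {"travel": [0,0,0],"roll": 0,"jaw": 0}

```text
clock: 12.3
tool_pos: [0.5027, -0.0055, 0.0953]
orientation: [180.0, 0.1, 3.4]
force: [-2.6, 4.4, 3.2]
opening: 0.0002
gripper_force: 2.3
```

Call:
apply_moves:
  targets:
    - {"travel": [0,1,0],"roll": 0,"jaw": 0}
    - {"travel": [0,0,0],"roll": 0,"jaw": 0}

```text
clock: 12.5
tool_pos: [0.5027, -0.0065, 0.0952]
orientation: [180.0, 0.1, 3.4]
force: [-2.1, 6.3, 2.6]
opening: 0.0002
gripper_force: 2.5
```

Call:
apply_moves:
  targets:
    - {"travel": [0,1,0],"roll": 0,"jaw": 0}
    - {"travel": [0,0,0],"roll": 0,"jaw": 0}

```text
clock: 12.7
tool_pos: [0.5027, -0.0067, 0.0952]
orientation: [-179.9, 0.1, 3.4]
force: [-4.5, 10.7, 3.7]
opening: 0.0003
gripper_force: 5.4
```

Call:
apply_moves:
  targets:
    - {"travel": [0,1,0],"roll": 0,"jaw": 0}
    - {"travel": [0,0,0],"roll": 0,"jaw": 0}

```text
clock: 12.9
tool_pos: [0.5027, -0.0068, 0.0952]
orientation: [-179.9, 0.1, 3.4]
force: [-6.8, 16.2, 4.3]
opening: 0.0005
gripper_force: 8.3
```

Call:
apply_moves:
  targets:
    - {"travel": [0,-10,0],"roll": 0,"jaw": 0}
    - {"travel": [0,-12,0],"roll": 0,"jaw": 0}
    - {"travel": [0,0,-40],"roll": 0,"jaw": 0}
    - {"travel": [0,0,-40],"roll": 0,"jaw": 0}
    - {"travel": [0,0,-40],"roll": 0,"jaw": 0}
    - {"travel": [0,0,-40],"roll": 0,"jaw": 0}
    - {"travel": [0,0,0],"roll": 0,"jaw": 0}
    - {"travel": [0,0,0],"roll": 0,"jaw": 0}

```text
clock: 13.7
tool_pos: [0.5024, 0.0139, 0.2561]
orientation: [-180.0, -0.1, 3.4]
force: [-0.4, -0.2, -1.6]
opening: 0.0008
gripper_force: 0.0
```

```bash
python3 - <<'E'
from h import *
import cv2
cv2.imwrite("pics/w2.png",ctrl.snapshot("wrist")[:,:,::-1])
im=ctrl.snapshot("side")[:,:,::-1]
cv2.imwrite("pics/s2.png",cv2.resize(im[200:400,240:500],None,fx=3,fy=3,interpolation=cv2.INTER_CUBIC))
E
```

```text
(no output)
```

View pics/w2.png

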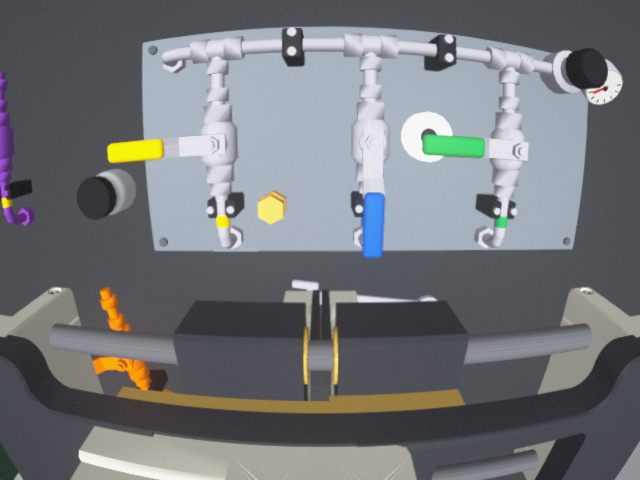

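View pics/s2.png

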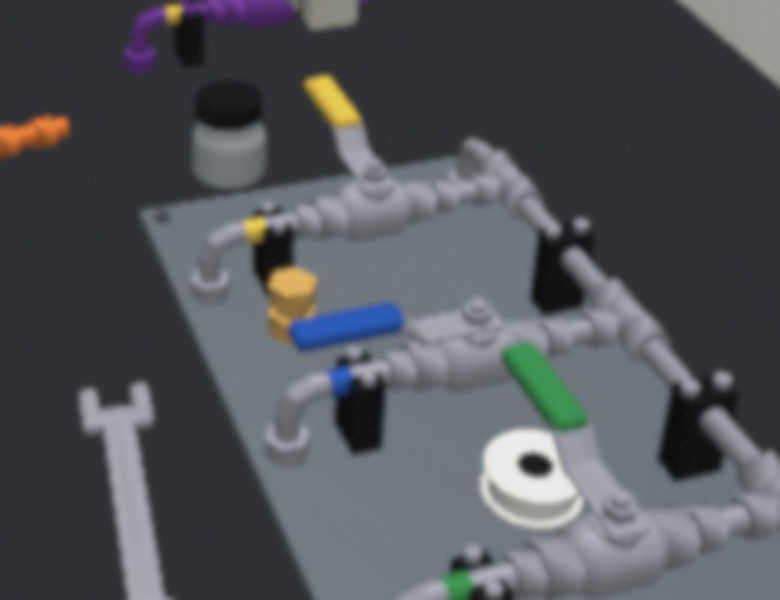

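The wrist view shows yellow at (135,150) square across its tube, blue at (373,225) in line with its tube, and green at (453,147) still shut. Nothing loose has moved and the arm is clear.

```bash
python3 -c "
from plant import ctrl
print(ctrl.close_job())"
```

```text
the job is handed in; nothing more can be done
None
```

The job is handed in: I pushed the air lever shut to its stop, then the nitrogen lever open to its stop, with argon left shut, nothing loose seen to move, and the arm clear at about 14 s.

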